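# Heft the oxide tins and hold up the fullest

### The job

Three identical closed oxide tins stand on the potter's ware board, and one of them is fuller than the rest: lift each a few centimetres clear of the board in turn to feel its weight, setting it back down upright on the board before you try the next. Then pick up the heaviest and end the program while holding it: still, upright and gripped, at least 10 cm above the board, with the two lighter tins standing on the board, let go. Leave the vase, the pail and the wooden rib where they are.

Things in the scene. Friction and masses are not known exactly. Their poses are not given: they have to be found in the camera images.
- ware_board: fixed flat wooden board lying on the bench, 160 mm (its x) by 440 mm (its y), 20 mm thick; it carries the three tins in a row along its y. It does not move, but its place and yaw differ each time (yaw within 0.3 rad). Origin: centre of its underside, on the bench top; the tins stand on its top face, 20 mm above the origin.
- tin_a: one of three sturdy closed tins that look alike: metal cylinder with a paper band, 58 mm wide up to 87 mm, then a lid 51 mm wide; 95 mm tall in all. Starts upright on the board, its centre 110 mm or more from the next tin's. Weighs 0.1 to 0.65 kg; the heaviest, which only feel can tell, is at least 0.15 kg heavier than the others. Origin: centre of its underside; z up
- tin_b: one of three sturdy closed tins that look alike: metal cylinder with a paper band, 58 mm wide up to 87 mm, then a lid 51 mm wide; 95 mm tall in all. Starts upright on the board, its centre 110 mm or more from the next tin's. Weighs 0.1 to 0.65 kg; the heaviest, which only feel can tell, is at least 0.15 kg heavier than the others. Origin: centre of its underside; z up
- tin_c: one of three sturdy closed tins that look alike: metal cylinder with a paper band, 58 mm wide up to 87 mm, then a lid 51 mm wide; 95 mm tall in all. Starts upright on the board, its centre 110 mm or more from the next tin's. Weighs 0.1 to 0.65 kg; the heaviest, which only feel can tell, is at least 0.15 kg heavier than the others. Origin: centre of its underside; z up
- vase: bystander: clay-coloured unglazed vase, 100 mm diameter at the belly, 175 mm tall, standing on the bench to the left of the board. Origin: centre of its underside.
- pail: bystander: open orange plastic pail, 116 mm diameter at the rim, 120 mm tall, standing on the bench to the right of the board. Origin: centre of its underside.
- rib: bystander: flat pale wooden throwing rib, 55 x 110 x 12 mm, lying on the bench beyond the board. Origin: centre of its underside.
Things that resemble listed ones, but are neither listed nor needed, are in the scene too. Leave any blue or red look-alike of the tin_b alone.

How it is judged:
By the outcome, as a careful person would: the job done as asked, in the order asked, and still so for the second after the job is handed in, while the arm keeps its last pose, push and grip.
It also fails if it takes over 64 s, if anything falls off the work surface, if the arm or the gripper's body presses on something with over 40 N, if the wrist force passes 120 N, or if a joint passes its speed limit or range.

### The arm

A 6-joint arm with a two-finger parallel gripper is mounted at the origin on the work surface. World frame = base frame: x ahead of the robot, y to its left, z up, the work surface at z = 0. Lengths are in m, angles in rad, forces in N, time in s.
With the tool pointing down it reaches from about 0.275 to 0.825 m from the base axis. Payload 4.9 kg.
Tool frame: the origin (TCP) lies midway between the tips of the shut fingers; the grasp point (between the pads) lies 19 mm behind it (bot.grip_depth is the distance from the TCP to the grasp point, in m); y points along the fingers, x is the direction in which the jaws open and shut, and the axes are right-handed (so a half turn about y gives the same grasp; the last joint's range is limited). The gripper opens to 85 mm and grips with 20 to 120 N. Pads are 22 mm wide; open, the fingers measure 114 mm over their backs; the gripper's body (76 mm by 85 mm) begins 54 mm behind the grasp point. The pads swing forward as they close: fully open they stand 13 mm farther back than shut.
Start: joints at [1.119, 0.326, -0.193, 1.052, 0, 1.437], TCP at [0.172, 0.522, 0.231] pointing down, gripper open.
Joint ranges: [-2.65, 2.65], [-0.97, 1.79], [-1.3, 1.35], [-1.93, 2.1], [-1.47, 1.37], [-3.14, 3.14]. Speed limits (rad/s): [2.57, 2.57, 3.14, 3.14, 3.14, 3.14].

### API

Orientations are given as a unit quaternion [w, x, y, z].
In Python, from cell import bot gives the robot as it stands. Calls block until the motion is done:
- bot.move_pose(position, orientation): joint-space move of the TCP to a pose.
- bot.move_linear(position, speed=0.15, rotation=None, until_force=None): straight line of the TCP; rotation=None keeps the orientation; speed is the mean speed in m/s. With until_force (N) it stops when the force on the tool has changed by that much, and returns True; else False.
- bot.goto_joints(angles): joint-space move.
- bot.set_gripper(opening, grasp_force=None): opening from 0.0 (shut) to 1.0 (fully open); grasp_force is the grip in N (None keeps the last); returns when the fingers have stopped.
- bot.wait(seconds).
- bot.solve_ik(position, orientation): joint angles nearest the present ones, or None.
- bot.camera(name): name is "side" or "top" or "wrist"; returns the picture (384x512x3 uint8, red, green, blue); there is no depth.
- bot.calibration(name): a dict with "mtx" (3x3 intrinsics, pixels), "extrinsics" (4x4, takes a point from world to camera coordinates); the wrist camera has in their place "hand_eye" (4x4, takes a point from camera to tool coordinates, whose origin is the TCP and whose axes are the tool frame's). Camera axes: x right, y down, z forward; pixel columns grow to the right and rows downward; lengths in m; the calibration is good to about 2 mm. A picture is of the moment at which its call begins: read the wrist's pose just before it. calibration takes no time and is no camera call.
A pose or a line that the arm cannot do raises bot.PlanningError and nothing moves.
- bot.close_job(): hands the job in, once; it reports no verdict.
Trained networks look in the newest picture that a camera, given by its name, has taken for a name from the list of things; names that differ only in an ending like _2 or _b are one class to them, and where a whole thing is asked for, a point or a joint stands for the part that bears it (a point fixed in the world has none). Each returns a list of dicts, best first, with "confidence" (0 to 1); they miss things now and then, are a little off and sometimes report something else, mostly with a low value. They report only what shows in the picture. A call takes as long as a camera call. They do not tell look-alikes from the thing itself.
- bot.search_frame(camera, thing): "bbox" ([left, top, width, height] in pixels, round what is visible of it).
Readings, each from a call of its own:
- bot.read_clock(): time.
- bot.read_joint_positions(): joint angles.
- bot.read_joint_vel(): joint speeds.
- bot.read_joint_efforts(): joint torques, N m.
- bot.read_position(): TCP position.
- bot.read_tool_rot(): TCP orientation.
- bot.read_ft_force(): force on the tool from outside, world axes, zero at the start.
- bot.read_moment(): the same for the moment, N m.
- bot.read_gripper_width(): opening from 0.0 (shut) to 1.0 (fully open).
Only numpy, scipy, OpenCV 4.12 (cv2) and the standard library are available. Lean on these libraries where they do the work, as an engineer would, in place of code of your own. Each camera call takes 0.05 s, during which the arm holds its last target. There are 200 camera calls.

## Working session

There is one attempt and no reset: what is moved stays moved. The work goes in short steps, each a Python script; the robot and the scene stay as the last script left them, time stands still between calls to the robot, and variables do not carry over. Pictures are saved under pics/ and viewed, about 8 in all and at most 12, crops included, and the job is handed in when it is done.

```bash
mkdir -p pics
python3 - <<'E'
from cell import bot
import cv2,numpy as np
for c in("top","side"):
    im=bot.camera(c); cv2.imwrite(f"pics/{c}0.png",im[:,:,::-1])
    k=bot.calibration(c); print(c,np.round(k["mtx"],1).tolist(),np.round(k["extrinsics"],3).tolist())
    for t in("tin_a","ware_board","vase","pail","rib"):
        print(t,[(np.round(d["bbox"]).tolist(),round(d["confidence"],2)) for d in bot.search_frame(c,t)])
a=cv2.imread("pics/top0.png");b=cv2.imread("pics/side0.png")
print(bot.read_clock(),bot.read_ft_force(),bot.read_tool_rot())
E
```

```text
top [[353.8, 0.0, 251.5], [0.0, 353.8, 197.8], [0.0, 0.0, 1.0]] [[0.027, -1.0, -0.008, -0.015], [-0.996, -0.026, -0.08, 0.578], [0.08, 0.01, -0.997, 1.14], [0.0, 0.0, 0.0, 1.0]]
tin_a [([164.0, 193.0, 30.0, 22.0], 0.82), ([206.0, 253.0, 17.0, 24.0], 0.7), ([204.0, 141.0, 20.0, 22.0], 0.7), ([262.0, 197.0, 24.0, 18.0], 0.66), ([278.0, 253.0, 21.0, 25.0], 0.63), ([235.0, 254.0, 18.0, 23.0], 0.58), ([217.0, 195.0, 17.0, 16.0], 0.51)]
ware_board [([159.0, 178.0, 139.0, 60.0], 0.64), ([236.0, 129.0, 36.0, 16.0], 0.22)]
vase [([69.0, 174.0, 40.0, 28.0], 0.79)]
pail [([387.0, 204.0, 48.0, 31.0], 0.71)]
rib [([236.0, 131.0, 36.0, 16.0], 0.62), ([388.0, 202.0, 46.0, 40.0], 0.52)]
side [[489.1, 0.0, 251.0], [0.0, 489.1, 188.0], [0.0, 0.0, 1.0]] [[0.999, -0.052, -0.005, -0.569], [-0.043, -0.746, -0.664, 0.069], [0.031, 0.664, -0.747, 1.836], [0.0, 0.0, 0.0, 1.0]]
tin_a [([235.0, 159.0, 20.0, 28.0], 0.92), ([235.0, 185.0, 23.0, 29.0], 0.83), ([277.0, 151.0, 19.0, 26.0], 0.79), ([188.0, 207.0, 18.0, 26.0], 0.72), ([238.0, 134.0, 16.0, 25.0], 0.69), ([189.0, 157.0, 14.0, 20.0], 0.67), ([216.0, 142.0, 59.0, 93.0], 0.57)]
ware_board [([216.0, 144.0, 59.0, 92.0], 0.75)]
vase [([239.0, 81.0, 26.0, 35.0], 0.93)]
pail [([220.0, 283.0, 44.0, 50.0], 0.56)]
rib [([300.0, 184.0, 18.0, 23.0], 0.74)]
0.6 [-0.27309279 -0.33799533 -0.18123156] [ 0.572821   -0.57281033 -0.41457808  0.41459552]
```

View pics/top0.png

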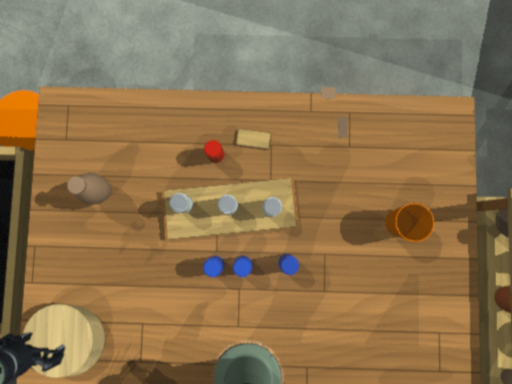

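View pics/side0.png

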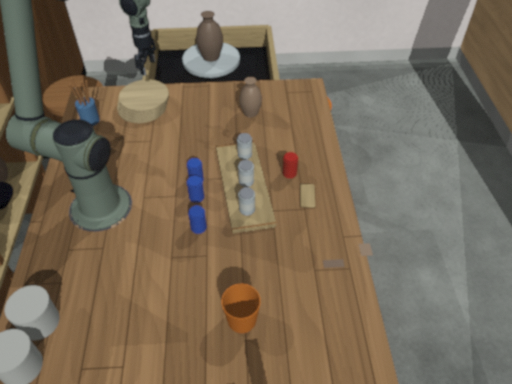

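Candidates in the top view: grey tins on the board at (180,203), (229,204) and (272,207); blue look-alikes at (214,266), (243,266) and (289,264); a red one at (214,150). The three grey tins on the board are mine. The pail is at (411,222), the vase at (90,188) and the rib at (253,139). Next I localise the tins and look from the wrist.

```bash
cat > h.py <<'E'
from cell import bot
import cv2,numpy as np
from scipy.spatial.transform import Rotation as R
def quat(yaw): # tool z down, tool x (jaws) at angle yaw in world
    m=np.c_[[np.cos(yaw),np.sin(yaw),0],[np.sin(yaw),-np.cos(yaw),0],[0,0,-1]]
    return R.from_matrix(m).as_quat(scalar_first=True)
def ray(uv,K,T,z): # T camera->world
    d=T[:3,:3]@np.linalg.solve(K,[uv[0],uv[1],1]); o=T[:3,3]; return o+d*(z-o[2])/d[2]
def wristT():
    T=np.eye(4); T[:3,3]=bot.read_position(); T[:3,:3]=R.from_quat(bot.read_tool_rot(),scalar_first=True).as_matrix()
    return T@np.array(bot.calibration("wrist")["hand_eye"])
E
python3 - <<'E'
from h import *
k=bot.calibration("top");T=np.linalg.inv(k["extrinsics"])
for uv in[(180,203),(229,204),(272,207)]: print(np.round(ray(uv,k["mtx"],T,.115),3))
for uv in[(161,193),(294,180),(299,226),(166,239)]: print('board',np.round(ray(uv,k["mtx"],T,.02),3))
print(np.round(bot.calibration("wrist")["hand_eye"],3).tolist(),bot.calibration("wrist")["mtx"].tolist())
c=ray((227,205),k["mtx"],T,.115)
for yaw in(0,np.pi,):
    try: print(yaw,bot.solve_ik([c[0]-.05,c[1],.33],quat(yaw)),bot.solve_ik([c[0],c[1],.056],quat(yaw)))
    except Exception as e: print(e)
im=cv2.imread("pics/top0.png")[120:290,150:310]
cv2.imwrite("pics/crop.png",cv2.resize(im,None,fx=3.5,fy=3.5,interpolation=2))
E
```

```text
[0.549 0.215 0.115]
[0.55  0.066 0.115]
[ 0.545 -0.064  0.115]
board [0.587 0.299 0.02 ]
board [ 0.641 -0.139  0.02 ]
board [ 0.49  -0.158  0.02 ]
board [0.436 0.276 0.02 ]
[[1.0, 0.0, 0.001, 0.001], [-0.001, -0.27, 0.963, -0.142], [0.001, -0.963, -0.27, 0.069], [0.0, 0.0, 0.0, 1.0]] [[278.47430031816975, 0.0, 250.94019198491074], [0.0, 278.47430031816975, 189.15322140145952], [0.0, 0.0, 1.0]]
0 None None
3.141592653589793 None [-0.52437211  1.3712593   0.15576216  1.92609552  1.04642422 -3.14159265]
```

View pics/crop.png

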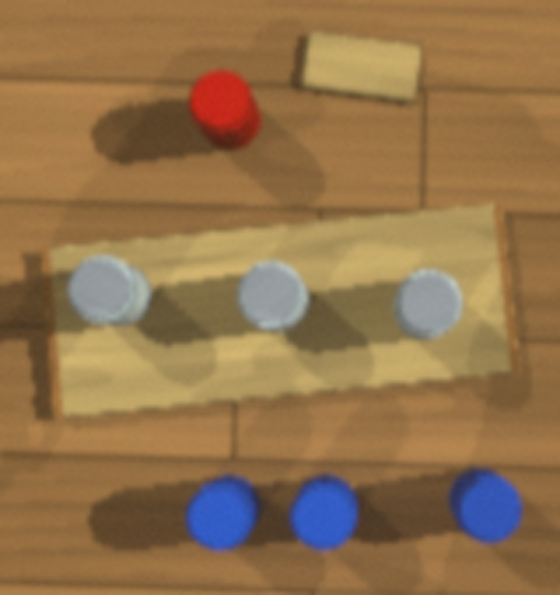

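Tool y is the approach axis, so I correct the quaternion helper. The crop confirms three grey lids on the board, with the blue and red tins off it. I move to hover over the middle tin and look.

```bash
cat >> h.py <<'E'
def quat(yaw): # tool y down, tool x (jaws) at angle yaw
    x=np.array([np.cos(yaw),np.sin(yaw),0]);y=np.array([0,0,-1.]);
    return R.from_matrix(np.c_[x,y,np.cross(x,y)]).as_quat(scalar_first=True)
E
python3 - <<'E'
from h import *
for yaw in(.12,.12+np.pi,.12-np.pi/2,.12+np.pi/2):
    for p in([.55,.066,.28],[.55,.066,.056],[.55,.215,.056],[.548,-.064,.056]):
        j=bot.solve_ik(p,quat(yaw)); print(round(yaw,2),p,None if j is None else np.round(j,2))
yaw=.12 if bot.solve_ik([.55,.066,.28],quat(.12)) is not None else .12+np.pi
bot.move_pose([.55,.066,.28],quat(yaw))
T=wristT();im=bot.camera("wrist");cv2.imwrite("pics/w0.png",im[:,:,::-1]);np.save("w0.npy",T)
K=np.array(bot.calibration("wrist")["mtx"])
for d in bot.search_frame("wrist","tin_a"):
    l,t,w,h=d["bbox"];print(np.round(d["bbox"]),d["confidence"],np.round(ray((l+w/2,t+h/2),K,T,.08),3))
for p in([.55,.215,.115],[.55,.066,.115],[.548,-.064,.115]):
    c=np.linalg.inv(T)@np.r_[p,1];u=K@c[:3];print(np.round(u[:2]/u[2]))
print(bot.read_clock())
E
```

```text
0.12 [0.55, 0.066, 0.28] [-0.01  0.31 -0.09  1.17  0.    1.44]
0.12 [0.55, 0.066, 0.056] [-0.01  0.51 -0.41  0.65  0.    1.44]
0.12 [0.55, 0.215, 0.056] [ 0.25  0.57 -0.3   0.7   0.    1.7 ]
0.12 [0.548, -0.064, 0.056] [-0.25  0.51 -0.41  0.65  0.    1.2 ]
3.26 [0.55, 0.066, 0.28] [-0.01  0.31 -0.09  1.17  0.   -1.7 ]
3.26 [0.55, 0.066, 0.056] [-0.01  0.51 -0.41  0.65  0.   -1.7 ]
3.26 [0.55, 0.215, 0.056] [ 0.25  0.57 -0.3   0.7   0.   -1.44]
3.26 [0.548, -0.064, 0.056] [-0.25  0.51 -0.41  0.65  0.   -1.94]
-1.45 [0.55, 0.066, 0.28] [-0.01  0.31 -0.09  1.17  0.    3.01]
-1.45 [0.55, 0.066, 0.056] [-0.01  0.51 -0.41  0.65  0.    3.01]
-1.45 [0.55, 0.215, 0.056] [ 0.25  0.57 -0.3   0.7   0.   -3.01]
-1.45 [0.548, -0.064, 0.056] [-0.25  0.51 -0.41  0.65  0.    2.77]
1.69 [0.55, 0.066, 0.28] [-0.01  0.31 -0.09  1.17  0.   -0.13]
1.69 [0.55, 0.066, 0.056] [-0.01  0.51 -0.41  0.65  0.   -0.13]
1.69 [0.55, 0.215, 0.056] [ 0.25  0.57 -0.3   0.7   0.    0.13]
1.69 [0.548, -0.064, 0.056] [-0.25  0.51 -0.41  0.65  0.   -0.37]
[ 69. 153.  76.  52.] 0.97 [0.372 0.031 0.08 ]
[64. 82. 82. 52.] 0.95 [0.371 0.118 0.08 ]
[227. 133.  52.  56.] 0.79 [0.551 0.077 0.08 ]
[ 86. 239.  52.  46.] 0.76 [ 0.376 -0.086  0.08 ]
[353. 110.  76.  52.] 0.72 [0.712 0.128 0.08 ]
[216. 224.  48.  66.] 0.64 [ 0.551 -0.057  0.08 ]
[269.  29.]
[251. 176.]
[237. 276.]
2.8333
```

View pics/w0.png

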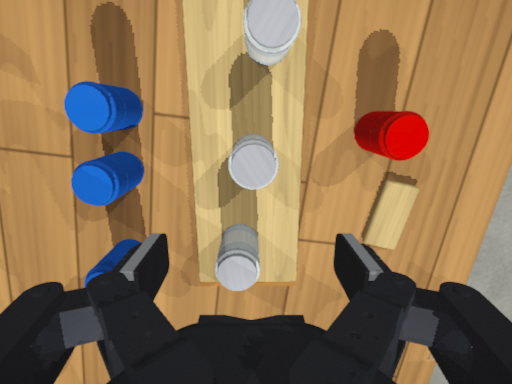

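Wrist view: the lid centres are at about (273,22), (253,167) and (238,271). The blue tins are on the left at x≈105, and the red tin and rib are on the right. The y values differ from the top-camera estimate by roughly 1 cm, so I take one closer shot per tin and extract the lids automatically.

Run:
```python
from h import *
K=np.array(bot.calibration("wrist")["mtx"]);T=np.load("w0.npy")
P=[ray(u,K,T,.115) for u in((273,22),(253,167),(238,271))];print(np.round(P,3))
k=bot.calibration("top");Tt=np.linalg.inv(k["extrinsics"])
print(np.round([ray(u,k["mtx"],Tt,.115) for u in((178.6,202.3),(228,204.3),(273.1,206.6))],3))
q=quat(.12);out=[];tiles=[]
for p in P[::-1]:
    # put the tin's lid below the camera: 7 cm in tool z
    c=p+np.array([.12*.06,-.06,0])
    bot.move_pose([c[0],c[1],.26],q);bot.wait(.1)
    T=wristT();im=bot.camera("wrist");
    c=np.linalg.inv(T)@np.r_[p,1];u=K@c[:3];u=u[:2]/u[2]
    hsv=cv2.cvtColor(im,cv2.COLOR_RGB2HSV)
    m=((hsv[...,1]<45)&(hsv[...,2]>110)).astype(np.uint8)
    n,l,s,ce=cv2.connectedComponentsWithStats(m)
    i=min((i for i in range(1,n) if s[i,4]>400),key=lambda i:np.hypot(*(ce[i]-u)))
    print(np.round(u),s[i],np.round(ce[i]),np.round(ray(ce[i],K,T,.115),3));np.save(f"t{len(tiles)}.npy",T)
    d=im[:,:,::-1].copy();cv2.rectangle(d,s[i,:2].tolist(),(s[i,:2]+s[i,2:4]).tolist(),(0,0,255),1)
    x0,y0=max(0,int(u[0])-125),max(0,int(u[1])-150);t=d[y0:y0+300,x0:x0+260];print("crop",x0,y0,t.shape);tiles.append(cv2.copyMakeBorder(t,0,300-t.shape[0],0,260-t.shape[1],0))
cv2.imwrite("pics/t.png",np.hstack(tiles));print(bot.read_clock())
```

```text
[[ 0.553  0.222  0.115]
 [ 0.551  0.076  0.115]
 [ 0.549 -0.057  0.115]]
[[ 0.551  0.219  0.115]
 [ 0.549  0.069  0.115]
 [ 0.546 -0.067  0.115]]
[251. 122.] [ 221   97   56   58 2537] [249. 125.] [ 0.547 -0.06   0.115]
crop 125 0 (300, 260, 3)
[251. 120.] [ 223   90   57   58 2608] [251. 119.] [0.551 0.078 0.115]
crop 125 0 (300, 260, 3)
[251. 119.] [ 222   85   57   59 2632] [250. 114.] [0.552 0.226 0.115]
crop 125 0 (300, 260, 3)
5.275
```

View pics/t.png

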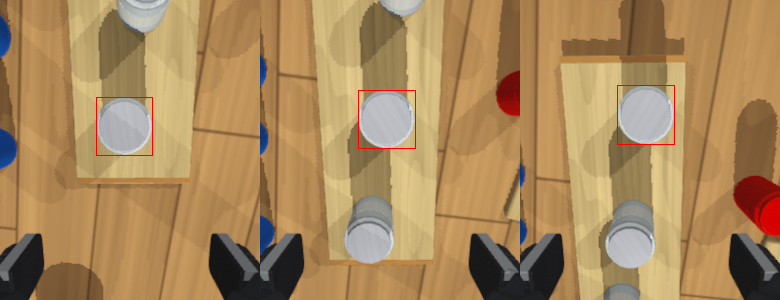

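Each box sits on the lid of its tin. The wrist positions agree with each other across distances, and the top camera differs by 7 mm in y. I use the wrist values nudged 2 mm towards the top ones. First I weigh the tin nearest the pail.

```bash
cat >> h.py <<'E'
Q=quat(.12);P=np.array([[.547,-.062],[.551,.076],[.552,.224]])
def pick(i,lift=.05,zg=.056):
    p=P[i]
    if bot.read_gripper_width()<.95: bot.set_gripper(1.0)
    bot.move_pose([*p,.2],Q)
    hit=bot.move_linear([*p,zg],speed=.12,until_force=8)
    bot.wait(.3);f0=bot.read_ft_force()
    bot.set_gripper(0.0,50);w=bot.read_gripper_width()
    bot.move_linear([*p,zg+lift],speed=.1);bot.wait(.6)
    f=np.mean([bot.read_ft_force() for _ in range(5)],0)
    print(i,"hit",hit,"width",round(w*85,1),"z",np.round(bot.read_position(),4),"dF",np.round(f-f0,2),"t",bot.read_clock())
def place(i,zg=.056):
    p=P[i];bot.move_linear([*p,zg+.005],speed=.1)
    print("touch",bot.move_linear([*p,zg-.001],speed=.02,until_force=3),bot.read_position()[2])
    bot.set_gripper(1.0);bot.move_linear([*p,.2],speed=.15)
def snap(n,cam="wrist"):
    T=wristT();im=bot.camera(cam);cv2.imwrite(f"pics/{n}.png",im[:,:,::-1]);return T,im
E
python3 - <<'E'
from h import *
pick(0);_,a=snap("g0");_,b=snap("g0s","side")
cv2.imwrite("pics/g0c.png",np.hstack([cv2.resize(a[180:,120:380],(390,306)),cv2.resize(b[120:250,170:310],(390,306+0))])[:,:,::-1])
E
```

```text
0 hit False width 56.7 z [ 0.547  -0.062   0.1059] dF [-0.43  1.33 -4.95] t 9.475
```

View pics/g0c.png

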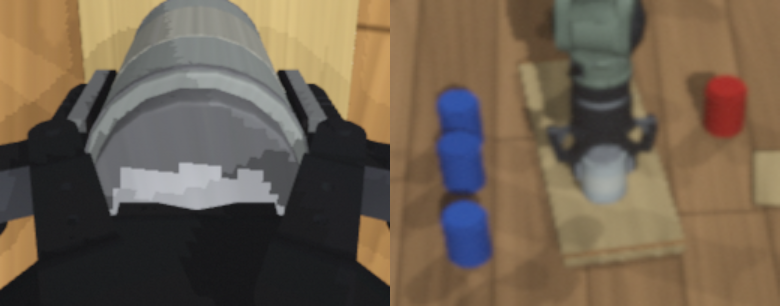

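Tin 0 is held upright and square between the pads, and lifting it added about 4.95 N. I set it back and weigh the other two.

Run:
```python
from h import *
place(0)
pick(1);place(1)
pick(2);place(2)
bot.move_pose([.5,.08,.36],Q)
snap("after");snap("afters","side")
a=cv2.imread("pics/after.png");b=cv2.imread("pics/afters.png")
cv2.imwrite("pics/afterc.png",np.hstack([cv2.resize(a,(400,300)),cv2.resize(b[120:250,170:310],(323,300))]));print(bot.read_clock())
```

```text
touch True 0.05637375425606721
1 hit False width 57.0 z [0.551 0.076 0.106] dF [ 1.14 -1.58 -3.68] t 15.9
touch True 0.056341555085202166
2 hit False width 56.4 z [0.552 0.224 0.106] dF [ 0.81 -0.44 -3.1 ] t 22.2583
touch True 0.05628161260149332
25.6917
```

View pics/afterc.png

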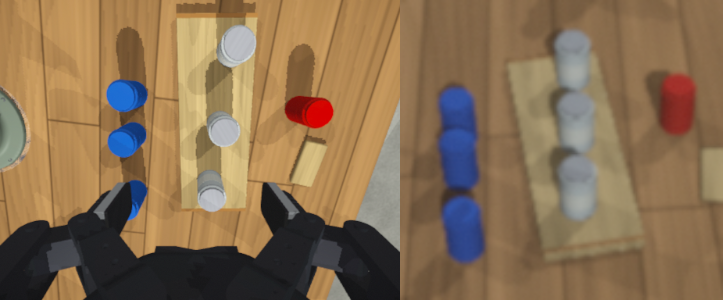

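All three tins are back upright on the board. The readings were 4.95, 3.68 and 3.10 N, but the gap is too small for the noise (sideways forces of ±1.5 N). I weigh tins 1 and 2 again with averaged readings, then tin 0.

```bash
cat >> h.py <<'E'
def avg(n=20):
    a=[]
    for _ in range(n): bot.wait(.03);a.append(np.r_[bot.read_ft_force(),bot.read_joint_efforts()[1:4]])
    return np.mean(a,0),np.std(a,0)
def weigh(i,zg=.056):
    p=P[i];bot.move_pose([*p,.2],Q)
    bot.move_linear([*p,zg+.05],speed=.15);bot.wait(.2);e,s=avg()
    bot.move_linear([*p,zg],speed=.12,until_force=8)
    bot.set_gripper(0.0,50);bot.move_linear([*p,zg+.05],speed=.1);bot.wait(.3);f,s2=avg()
    print(i,"d",np.round(f-e,2),"sd",np.round(s2,2),"t",bot.read_clock())
E
python3 - <<'E'
from h import *
weigh(2);place(2);weigh(1);place(1);weigh(0)
E
```

```text
2 d [-0.03  0.3  -1.91 -1.18  0.65  0.01] sd [0.58 0.48 0.42 0.02 0.03 0.  ] t 30.7833
touch True 0.0572356854031622
1 d [-0.25 -0.02 -2.87 -1.42  0.81  0.01] sd [0.52 0.49 0.37 0.02 0.03 0.  ] t 38.0333
touch True 0.0571950502886753
0 d [-0.02 -0.01 -4.54 -2.67  1.56  0.01] sd [0.39 0.5  0.45 0.02 0.03 0.01] t 45.25
```

Tin 0 is clearly the heaviest at 4.54 N, against 2.87 and 1.91 N, and the joint torques agree. I'm still holding it, so I raise it and check.

Run:
```python
from h import *
bot.move_linear([*P[0],.056+.15],speed=.1);bot.wait(.6)
print(bot.read_position(),bot.read_gripper_width()*85,avg(5)[0][:3],np.abs(bot.read_joint_vel()).max())
snap("f");snap("fs","side")
a=cv2.imread("pics/f.png");b=cv2.imread("pics/fs.png")
cv2.imwrite("pics/fc.png",np.hstack([cv2.resize(a,(400,300)),cv2.resize(b[100:250,160:320],(320,300))]));print(bot.read_clock())
```

```text
[ 0.54697997 -0.06201421  0.20599609] 56.91806043741751 [ 0.00563416  0.33711916 -4.92983051] 0.0017868819887068294
47.2667
```

View pics/fc.png

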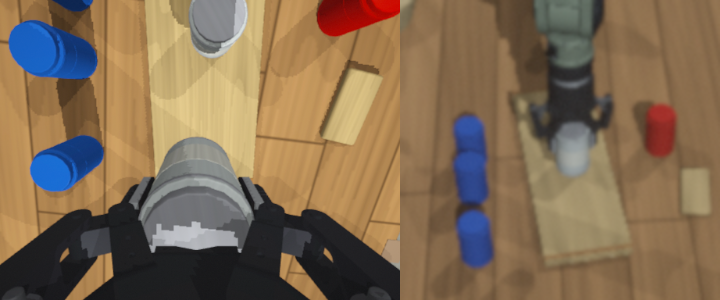

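The heavy tin is held upright about 15 cm above the board. Tin 1 is standing, and tin 2 is hidden from both cameras here, so I check it with the top camera and then hand in.

Run:
```python
from h import *
snap("ft","top")
print([(np.round(d["bbox"]).tolist(),round(d["confidence"],2)) for d in bot.search_frame("top","tin_a")])
a=cv2.imread("pics/ft.png")[120:290,60:310];cv2.imwrite("pics/ftc.png",cv2.resize(a,None,fx=3,fy=3))
```

```text
[([215.0, 195.0, 21.0, 19.0], 0.88), ([205.0, 140.0, 20.0, 23.0], 0.68), ([166.0, 191.0, 27.0, 21.0], 0.58), ([206.0, 255.0, 17.0, 22.0], 0.53)]
```

View pics/ftc.png

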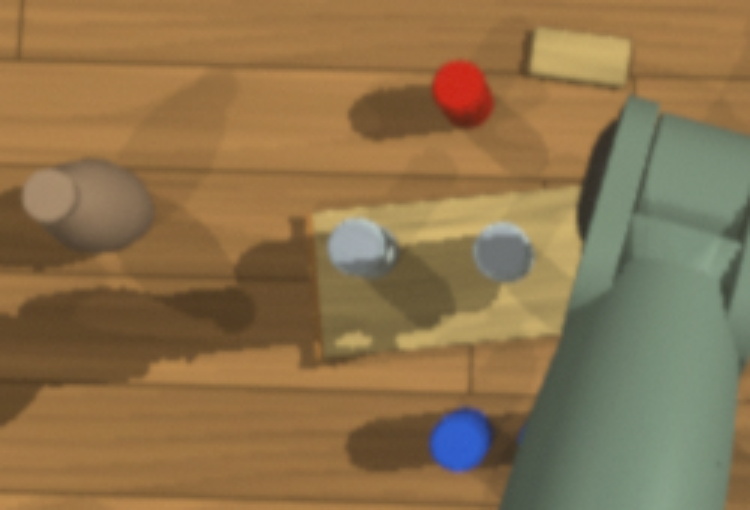

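Both lighter tins stand upright on the board, at crop pixels (360,247) and (503,252). The vase, rib and red tin have not moved.

```bash
python3 -c "
from cell import bot
print(bot.read_clock(),bot.read_gripper_width()*85);bot.close_job()"
```

```text
47.3667 56.71203477138847
the job is handed in; nothing more can be done
```

I lifted all three tins in turn, set each back upright on the board, and handed in the job at 47.4 s holding the heaviest. That is the tin at the right-hand end, nearest the pail.

- **Weights:** the first single readings (4.95, 3.68 and 3.10 N) were too close for the noise. I lifted each tin again and averaged, which gave 4.54 N for the right-hand tin, 2.87 N for the middle one and 1.91 N for the left one. The joint torques agreed.
- **Final state:** the heavy tin was gripped at 57 mm, still and upright, about 15 cm above the board. The last pictures showed the two lighter tins standing free on the board, and the vase, rib and red look-alike unmoved.
- **Not confirmed at the end:** I did not look at the pail again, but the arm never worked near it. The arm partly hid the blue look-alikes in the last top view, though the side view showed all three standing.
- **Disagreement:** the top and wrist cameras differed by about 7 mm in y for the tin positions. I worked mainly from the wrist values, and all the grasps held.

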